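# Point out the blown cheese and its isolation place

### The arm

A 7-joint arm with a two-finger parallel gripper is mounted at the origin on the work surface. World frame = base frame: x ahead of the robot, y to its left, z up, the work surface at z = 0. Lengths are in m, angles in rad, forces in N, time in s.
With the tool pointing down it reaches from about 0.35 to 0.9 m from the base axis. Payload 19.9 kg.
Tool frame: the origin (TCP) lies between the finger pads, 19 mm behind the fingertips; this is the grasp point; z points along the fingers, y is the line along which they close (so a half turn about z gives the same grasp; the last joint's range is limited). The gripper opens to 85 mm and grips with 20 to 120 N. Pads are 22 mm wide; open, the fingers measure 114 mm over their backs; the gripper's body (76 mm by 85 mm) begins 54 mm behind the grasp point. The pads swing forward as they close: fully open they stand 13 mm farther back than shut.
Start: joints at [-1.218, 0.417, -0.01, 1.614, 0.005, 1.111, -0.053], TCP at [0.24, 0.577, 0.25] pointing down, gripper open.
Joint ranges: [-2.81, 2.81], [-0.39, 2.02], [-1.27, 1.25], [0.06, 2.57], [-1.19, 4.33], [0.19, 2], [-2.82, 2.82]. Speed limits (rad/s): [1.89, 1.89, 2.39, 2.39, 3.01, 3.01, 3.01].

### API

Orientations are given as a unit quaternion [w, x, y, z].
In Python, from rig import arm gives the robot as it stands.
- The arm moves only by the tool step_arm, never from a script. Its argument "commands" is a list of rows, each an object of numbers: "tx", "ty", "tz": the shift along the tool's x, y, z in m; "rx", "ry", "rz": the turn, a rotation vector about the tool's x, y, z in degrees; "claw": the closure in counts, from 0 (fully open) to 255 (shut). A call has 1 to 20 rows; each row shifts and turns the commanded pose from where the row before left it, along the tool's axes as they then stand; what a row does not reach is not made up. A row lasts 1/8 s, in which the tool goes at most 62.5 mm and 10.7 degrees, less where a joint would pass 70% of its speed; a pose out of reach is approached as far as the arm can. A call with a gripper value outside its range is refused whole. The fingers move at their own pace and stop on an object; the grip force is fixed at half the most. Time passes only in rows, so rows that do not move let the fingers close. It gives the time, the measured TCP pose, the force, the opening and the grip force at its end, in the units of the state.
- arm.state(): the state, without advancing time (a new reading comes with each control period).
- arm.capture(name): name is "side" or "top" or "wrist"; returns (picture, depth): 400x640x3 uint8, blue, green, red; 400x640 float32, m along the optical axis (not along the pixel's ray), 0 where there is no reading.
- arm.calibration(name): a dict with "K" (3x3 intrinsics, pixels), "extrinsics" (4x4, takes a point from camera to world coordinates); the wrist camera has in their place "tool_from_camera" (4x4, takes a point from camera to tool coordinates, whose origin is the TCP and whose axes are the flange's). Camera axes: x right, y down, z forward; pixel columns grow to the right and rows downward; lengths in m; the calibration is good to about 2 mm. A picture is of the moment at which its call begins: read the wrist's pose just before it. calibration takes no time and is no camera call.
- arm.job_done(): hands the job in; it is judged then, once.
Trained networks look in the newest picture that a camera, given by its name, has taken for a name from the list of things; names that differ only in an ending like _2 or _b are one class to them, and where a whole thing is asked for, a point or a joint stands for the part that bears it (a point fixed in the world has none). Each returns a list of dicts, best first, with "p" (0 to 1); they miss things now and then, are a little off and sometimes report something else, mostly with a low value. They report only what shows in the picture. A call takes as long as a camera call. They do not tell look-alikes from the thing itself.
- arm.recognise(thing, camera): "uv" ([column, row] in pixels, amid what is visible of it).
- arm.masks_of(thing, camera): "mask" (400x640 bool, what is visible of it) and "uv" ([column, row] in pixels, amid what is visible of it).
- arm.landmark_of(thing, camera): "uv" ([column, row] in pixels: a listed point, or the origin of a listed thing).
The state is a dict: "t": time; "joints": joint angles; "qd": joint speeds; "joint_torque": joint torques, N m; "position": TCP position; "tool_rot": TCP orientation; "ft_force": force on the tool from outside, world axes, zero at the start; "moment": the same for the moment, N m; "opening": opening from 0.0 (shut) to 1.0 (fully open); "grasp_force": force on a finger pad.
Only numpy, scipy, OpenCV 4.12 (cv2) and the standard library are available. Lean on these libraries where they do the work, as an engineer would, in place of code of your own. Each camera call takes 0.05 s, during which the arm holds its last target. There are 200 camera calls.

### The job

One of the four small cheese wheels on the wooden ripening boards has blown: gas has swollen its top into a dome, while the sound wheels are flat on top. Show the helper which wheel must come off the boards and where it goes: hold the fingertips close above the middle of the domed wheel, no more than 5 cm up, for two seconds, then point in the same way at the middle of the empty straw mat on the white tray for two seconds, and finish still pointing there. Touch and move nothing, and pass well above the other wheels so that you point at none of them.

Things in the scene. Friction and masses are not known exactly. Their poses are not given: they have to be found in the camera images.
- blown_wheel: the blown cheese wheel: round, 131 mm across, swollen sides, its top a smooth dome 90 mm high in the middle and about 56 mm at its shoulder. Same plain rind as the others. Origin at the centre of its underside, z up; which of the four places on the boards it takes varies.
- wheel_a: a sound cheese wheel, 124 mm across and 60 mm high, flat on top, plain rind. Origin at the centre of its underside, z up; which of the four places on the boards it takes varies.
- wheel_b: a sound cheese wheel, 120 mm across and 56 mm high, flat on top, plain rind. Origin at the centre of its underside, z up; which of the four places on the boards it takes varies.
- wheel_c: a sound cheese wheel, 126 mm across and 64 mm high, flat on top, plain rind. Origin at the centre of its underside, z up; which of the four places on the boards it takes varies.
- held_wheel: a sound-shaped cheese wheel, 122 mm across and 58 mm high, flat on top, already standing on the used straw mat in the white tray. Origin at the centre of its underside, z up.
- free_mat: the empty round coiled-straw mat, 132 mm across, 5 mm thick, lying fixed in one half of the white tray with its top 11 mm above the table. Origin at the centre of its underside, z up. Which half of the tray it lies in varies. The edge of the held wheel stands about 84 mm from its centre.
- used_mat: the same straw mat under the held wheel, in the other half of the tray. Origin at the centre of its underside.
- boards: the two wooden ripening boards side by side on two bearers, fixed: 313 mm (x) by 311 mm (y), top 50 mm above the table. The four wheels stand on it in a square, 145 mm between neighbours' centres. Origin under the middle, at table height; it may stand left or right of the robot's centre line.
- tray: the white plastic tray, fixed: 340 mm (x) by 180 mm (y), rim 22 mm high, inner floor 6 mm above the table; the two mats lie 145 mm apart along its x. Origin under its middle, at table height; it stands on the other side from the boards.
- trier: bystander: cheese trier lying on the table beyond the boards and the tray, near the centre line, a steel borer 14 mm thick along its x with a wooden T-handle 90 mm long, 150 mm in all. Origin on its underside near mid-length.
- brush: bystander: wooden rind brush, 150 x 52 x 43 mm, lying on the table at one side of the work. Origin at the centre of its underside.
- hygrometer: bystander: small white dial hygrometer standing on the table at the other side, 30 x 90 x 85 mm. Origin at the centre of its underside.
Things that resemble listed ones, but are neither listed nor needed, are in the scene too. Leave any black look-alike of the blown_wheel alone.

How it is judged:
By the outcome, as a careful person would: the job done as asked, in the order asked, and still so for the second after the job is handed in, with the robot touching nothing.
It also fails if it takes over 42 s, if anything falls off the work surface, if the arm or the gripper's body presses on something with over 40 N, if the wrist force passes 120 N, or if a joint passes its speed limit or range.

## Working session

There is one attempt and no reset: what is moved stays moved. The work goes in short steps, Python scripts to look and compute and a tool call to move; the robot and the scene stay as the last step left them, time stands still between calls to the robot, and variables do not carry over. Pictures are saved under pics/ and viewed, at most 10 in all, crops included, and the job is handed in when it is done.

Besides the shell and the picture viewer there is one more tool, called after ">>>" by a JSON object that holds its "name" and its "arguments". step_arm: Moves the arm, as the interface text tells. Its arguments: {"type":"object","properties":{"commands":{"type":"array"}},"required":["commands"]}

```bash
mkdir -p pics; cat > h.py <<'E'
import numpy as np, cv2
from rig import arm
def world(cam, d, uv=None):
    c=arm.calibration(cam); K=c["K"]; T=np.array(c["extrinsics"])
    v,u=np.mgrid[:400,:640]; K=np.array(K)
    P=np.stack([(u-K[0,2])/K[0,0]*d,(v-K[1,2])/K[1,1]*d,d],-1)
    return P@T[:3,:3].T+T[:3,3]
E
python3 - <<'E'
from h import *
s=arm.state(); print(s["t"],s["position"],s["tool_rot"])
for c in("top","side"):
    im,d=arm.capture(c); cv2.imwrite(f"pics/{c}0.png",im); W=world(c,d); np.save(f"{c}.npy",W)
    for n in("blown_wheel","wheel_a","held_wheel","free_mat","boards","tray"):
        for r in arm.masks_of(n,c):
            m=r["mask"]&(d>0)
            if m.sum()<20: continue
            p=W[m]; print(c,n,round(r["p"],2),np.round(r["uv"]),m.sum(),"med",np.median(p,0).round(3),"min",np.percentile(p,2,0).round(3),"max",np.percentile(p,98,0).round(3))
E
```

```text
0.0 [0.24025706 0.57660596 0.24935385] [-6.95499628e-05  1.96103888e-01  9.80582924e-01 -6.24703667e-04]
top blown_wheel 0.94 [295. 236.] 1408 med [0.429 0.118 0.12 ] min [0.374 0.062 0.048] max [0.488 0.183 0.139]
top blown_wheel 0.91 [247. 291.] 1355 med [0.254 0.271 0.069] min [0.193 0.218 0.027] max [0.309 0.334 0.088]
top blown_wheel 0.56 [279. 131.] 1233 med [0.765 0.176 0.068] min [ 0.716  0.121 -0.002] max [0.835 0.236 0.089]
top wheel_a 0.91 [250. 187.] 1278 med [0.579 0.253 0.112] min [0.524 0.198 0.077] max [0.635 0.311 0.117]
top wheel_a 0.9 [247. 231.] 1228 med [0.433 0.261 0.104] min [0.381 0.208 0.049] max [0.488 0.323 0.108]
top wheel_a 0.85 [293. 191.] 1159 med [0.566 0.115 0.108] min [0.513 0.059 0.087] max [0.62  0.169 0.112]
top held_wheel 0.57 [390. 181.] 1036 med [ 0.593 -0.186  0.067] min [ 0.541 -0.239  0.048] max [ 0.646 -0.134  0.072]
top free_mat 0.77 [391. 228.] 1197 med [ 0.456 -0.197  0.009] min [ 0.396 -0.257  0.004] max [ 0.516 -0.139  0.014]
top boards 0.85 [274. 208.] 4032 med [0.505 0.193 0.048] min [0.35  0.035 0.033] max [0.661 0.344 0.057]
top tr
[... 1155 characters left out ...]
1] min [ 0.391 -0.257  0.006] max [ 0.513 -0.139  0.014]
side free_mat 0.2 [318. 169.] 1091 med [0.554 0.095 0.108] min [0.507 0.056 0.059] max [0.615 0.162 0.112]
side boards 0.73 [301. 194.] 2469 med [0.466 0.07  0.049] min [0.341 0.03  0.012] max [0.647 0.334 0.053]
side boards 0.17 [399. 190.] 213 med [ 0.771 -0.081  0.015] min [ 0.735 -0.096  0.006] max [0.812 0.03  0.022]
side tray 0.94 [358. 248.] 3150 med [ 0.479 -0.233  0.007] min [ 0.35  -0.294  0.002] max [ 0.689 -0.103  0.023]
side tray 0.57 [263. 158.] 843 med [0.422 0.243 0.105] min [0.374 0.208 0.066] max [0.478 0.306 0.109]
side tray 0.47 [318. 169.] 1049 med [0.554 0.093 0.108] min [0.507 0.056 0.063] max [0.614 0.161 0.112]
```

View picture.

```bash
python3 - <<'E'
from h import *
im=cv2.imread("pics/top0.png"); im2=cv2.imread("pics/side0.png")
a=cv2.resize(im[100:330,200:450],None,fx=1.6,fy=1.6,interpolation=cv2.INTER_CUBIC)
b=cv2.resize(im2[100:330,200:450],None,fx=1.6,fy=1.6,interpolation=cv2.INTER_CUBIC)
cv2.imwrite("pics/crop.png",np.hstack([a,b]))
for c in("top","side"):
    W=np.load(c+".npy"); p=W.reshape(-1,3)
    m=(abs(p[:,0]-.43)<.07)&(abs(p[:,1]-.12)<.07)&(p[:,2]>.108)
    q=p[m]; A=np.c_[q[:,:2]**2@[1,1],q[:,:2],np.ones(len(q))]
    s=np.linalg.lstsq(A,q[:,2],rcond=None)[0]; print(c,"apex",-s[1:3]/2/s[0],q[:,2].max())
    m=(abs(p[:,0]-.456)<.08)&(abs(p[:,1]+.197)<.08)&(p[:,2]>.009)&(p[:,2]<.016)
    q=p[m];print("mat",(q.min(0)+q.max(0))/2, q.mean(0), cv2.minEnclosingCircle(q[:,:2].astype(np.float32)))
E
```

```text
top apex [0.43024045 0.12065071] 0.14171181625818763
mat [ 0.45604079 -0.19780982  0.01248433] [ 0.45663297 -0.19628597  0.01102793] ((0.45318421721458435, -0.2040371149778366), 0.10375379770994186)
side apex [0.42721386 0.12180768] 0.1420411670459767
mat [ 0.45704155 -0.19428034  0.01250279] [ 0.4507953  -0.19802414  0.01125769] ((0.45514586567878723, -0.1913737654685974), 0.10480112582445145)
```

View pics/crop.png

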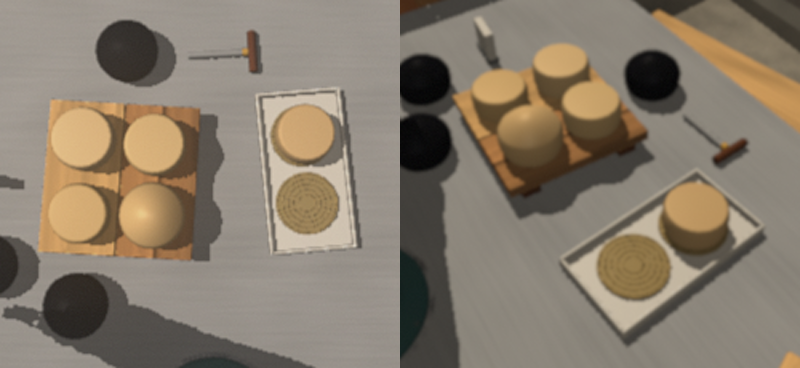

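The domed, straw-coloured wheel on the boards is at top (295,236), apex about (0.429, 0.121, 0.141). The other domes, at top (247,291) and (279,131) and side (214,152), are black look-alikes on the table. The other three wheels on the boards are flat. The empty mat is at top (391,228), about (0.456, -0.198, 0.011). The crop confirms all of this.

>>> {"name": "step_arm", "arguments": {"commands": [{"tz":-0.05,"claw":255},{"tz":-0.05,"claw":255},{"tx":-0.029,"ty":-0.029,"claw":255},{"tx":-0.029,"ty":-0.029,"claw":255},{"tx":-0.029,"ty":-0.029,"claw":255},{"tx":-0.029,"ty":-0.029,"claw":255},{"tx":-0.029,"ty":-0.029,"claw":255},{"tx":-0.029,"ty":-0.029,"claw":255},{"tx":-0.029,"ty":-0.029,"claw":255},{"tx":-0.029,"ty":-0.029,"claw":255},{"tx":-0.029,"ty":-0.029,"claw":255},{"tx":-0.029,"ty":-0.029,"claw":255},{"tx":-0.029,"ty":-0.029,"claw":255},{"tx":-0.029,"ty":-0.029,"claw":255},{"claw":255},{"claw":255}]}}

```text
schema error: expected keys tx, ty, tz, rx, ry, rz, claw
```

>>> {"name": "step_arm", "arguments": {"commands": [{"tx":0,"ty":0,"tz":-0.05,"rx":0,"ry":0,"rz":0,"claw":255},{"tx":0,"ty":0,"tz":-0.05,"rx":0,"ry":0,"rz":0,"claw":255},{"tx":-0.029,"ty":-0.029,"tz":0,"rx":0,"ry":0,"rz":0,"claw":255},{"tx":-0.029,"ty":-0.029,"tz":0,"rx":0,"ry":0,"rz":0,"claw":255},{"tx":-0.029,"ty":-0.029,"tz":0,"rx":0,"ry":0,"rz":0,"claw":255},{"tx":-0.029,"ty":-0.029,"tz":0,"rx":0,"ry":0,"rz":0,"claw":255},{"tx":-0.029,"ty":-0.029,"tz":0,"rx":0,"ry":0,"rz":0,"claw":255},{"tx":-0.029,"ty":-0.029,"tz":0,"rx":0,"ry":0,"rz":0,"claw":255},{"tx":-0.029,"ty":-0.029,"tz":0,"rx":0,"ry":0,"rz":0,"claw":255},{"tx":-0.029,"ty":-0.029,"tz":0,"rx":0,"ry":0,"rz":0,"claw":255},{"tx":-0.029,"ty":-0.029,"tz":0,"rx":0,"ry":0,"rz":0,"claw":255},{"tx":-0.029,"ty":-0.029,"tz":0,"rx":0,"ry":0,"rz":0,"claw":255},{"tx":-0.029,"ty":-0.029,"tz":0,"rx":0,"ry":0,"rz":0,"claw":255},{"tx":-0.029,"ty":-0.029,"tz":0,"rx":0,"ry":0,"rz":0,"claw":255},{"tx":0,"ty":0,"tz":0,"rx":0,"ry":0,"rz":0,"claw":255},{"tx":0,"ty":0,"tz":0,"rx":0,"ry":0,"rz":0,"claw":255}]}}

```text
t: 2.7
position: [0.4276, 0.1222, 0.35]
tool_rot: [-0.0, 0.196, 0.981, 0.0]
ft_force: [-0.8, 0.2, -0.4]
opening: -0.001
grasp_force: 0.0
```

```bash
python3 - <<'E'
from h import *
from scipy.spatial.transform import Rotation as R
s=arm.state(); im,d=arm.capture("wrist"); cv2.imwrite("pics/w1.png",im)
c=arm.calibration("wrist"); K=np.array(c["K"]); T=np.array(c["tool_from_camera"])
v,u=np.mgrid[:400,:640]; P=np.stack([(u-K[0,2])/K[0,0]*d,(v-K[1,2])/K[1,1]*d,d],-1)[d>0]
P=P@T[:3,:3].T+T[:3,3]; q=np.array(s["tool_rot"])
p=R.from_quat(q[[1,2,3,0]]).apply(P)+s["position"]
m=(abs(p[:,0]-.43)<.07)&(abs(p[:,1]-.12)<.07)&(p[:,2]>.108)&(p[:,2]<.16)
q=p[m]; A=np.c_[q[:,:2]**2@[1,1],q[:,:2],np.ones(len(q))]
f=np.linalg.lstsq(A,q[:,2],rcond=None)[0]; print("apex",-f[1:3]/2/f[0],np.percentile(q[:,2],99),len(q))
m=(P[:,2]<.06);print("tips ahead of TCP",P[m].max(0) if m.any() else None)
E
```

```text
apex [0.42673116 0.11845987] 0.13984920340721518 9312
tips ahead of TCP [0.02052549 0.06003439 0.01529626]
```

View pics/w1.png

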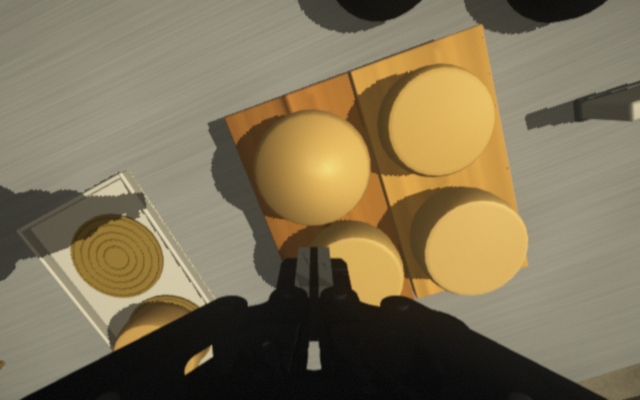

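The wrist view shows the domed wheel at (312,168), and the three views agree on its apex within 4 mm. I'll descend now.

>>> {"name": "step_arm", "arguments": {"commands": [{"tx":-0.001,"ty":-0.002,"tz":0.035,"rx":0,"ry":0,"rz":0,"claw":255},{"tx":0,"ty":0,"tz":0.035,"rx":0,"ry":0,"rz":0,"claw":255},{"tx":0,"ty":0,"tz":0.035,"rx":0,"ry":0,"rz":0,"claw":255},{"tx":0,"ty":0,"tz":0.03,"rx":0,"ry":0,"rz":0,"claw":255},{"tx":0,"ty":0,"tz":0.02,"rx":0,"ry":0,"rz":0,"claw":255},{"tx":0,"ty":0,"tz":0.01,"rx":0,"ry":0,"rz":0,"claw":255},{"tx":0,"ty":0,"tz":0,"rx":0,"ry":0,"rz":0,"claw":255},{"tx":0,"ty":0,"tz":0,"rx":0,"ry":0,"rz":0,"claw":255}]}}

```text
t: 3.75
position: [0.4283, 0.1199, 0.1857]
tool_rot: [0.0, 0.196, 0.981, 0.0]
ft_force: [-0.4, -0.5, -0.2]
opening: 0.002
grasp_force: 0.0
```

>>> {"name": "step_arm", "arguments": {"commands": [{"tx":0,"ty":0,"tz":0,"rx":0,"ry":0,"rz":0,"claw":255},{"tx":0,"ty":0,"tz":0,"rx":0,"ry":0,"rz":0,"claw":255},{"tx":0,"ty":0,"tz":0,"rx":0,"ry":0,"rz":0,"claw":255},{"tx":0,"ty":0,"tz":0,"rx":0,"ry":0,"rz":0,"claw":255},{"tx":0,"ty":0,"tz":0,"rx":0,"ry":0,"rz":0,"claw":255},{"tx":0,"ty":0,"tz":0,"rx":0,"ry":0,"rz":0,"claw":255},{"tx":0,"ty":0,"tz":0,"rx":0,"ry":0,"rz":0,"claw":255},{"tx":0,"ty":0,"tz":0,"rx":0,"ry":0,"rz":0,"claw":255},{"tx":0,"ty":0,"tz":0,"rx":0,"ry":0,"rz":0,"claw":255},{"tx":0,"ty":0,"tz":0,"rx":0,"ry":0,"rz":0,"claw":255},{"tx":0,"ty":0,"tz":0,"rx":0,"ry":0,"rz":0,"claw":255},{"tx":0,"ty":0,"tz":0,"rx":0,"ry":0,"rz":0,"claw":255},{"tx":0,"ty":0,"tz":0,"rx":0,"ry":0,"rz":0,"claw":255},{"tx":0,"ty":0,"tz":0,"rx":0,"ry":0,"rz":0,"claw":255},{"tx":0,"ty":0,"tz":0,"rx":0,"ry":0,"rz":0,"claw":255},{"tx":0,"ty":0,"tz":0,"rx":0,"ry":0,"rz":0,"claw":255},{"tx":0,"ty":0,"tz":0,"rx":0,"ry":0,"rz":0,"claw":255},{"tx":0,"ty":0,"tz":0,"rx":0,"ry":0,"rz":0,"claw":255},{"tx":0,"ty":0,"tz":0,"rx":0,"ry":0,"rz":0,"claw":255},{"tx":0,"ty":0,"tz":0,"rx":0,"ry":0,"rz":0,"claw":255}]}}

```text
t: 6.25
position: [0.4279, 0.1196, 0.185]
tool_rot: [0.0, 0.196, 0.981, -0.0]
ft_force: [0.6, 0.3, -0.9]
opening: 0.001
grasp_force: 0.0
```

```bash
python3 - <<'E'
from h import *
im,d=arm.capture("side"); cv2.imwrite("pics/s1.png",cv2.resize(im[60:260,180:400],None,fx=2.5,fy=2.5))
E
```

```text
(no output)
```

View pics/s1.png

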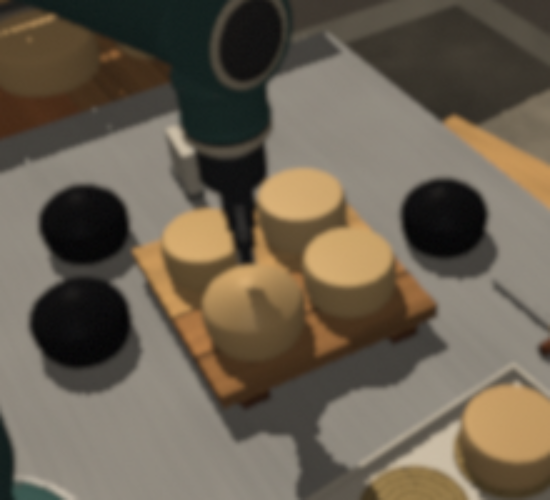

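The fingertips stand just above the middle of the dome, at crop (247,262), without touching. Next I'll raise and carry over to the mat.

>>> {"name": "step_arm", "arguments": {"commands": [{"tx":0,"ty":0,"tz":-0.04,"rx":0,"ry":0,"rz":0,"claw":255},{"tx":0,"ty":0,"tz":-0.04,"rx":0,"ry":0,"rz":0,"claw":255},{"tx":0,"ty":0,"tz":-0.04,"rx":0,"ry":0,"rz":0,"claw":255},{"tx":-0.0148,"ty":-0.0283,"tz":0,"rx":0,"ry":0,"rz":0,"claw":255},{"tx":-0.0148,"ty":-0.0283,"tz":0,"rx":0,"ry":0,"rz":0,"claw":255},{"tx":-0.0148,"ty":-0.0283,"tz":0,"rx":0,"ry":0,"rz":0,"claw":255},{"tx":-0.0148,"ty":-0.0283,"tz":0,"rx":0,"ry":0,"rz":0,"claw":255},{"tx":-0.0148,"ty":-0.0283,"tz":0,"rx":0,"ry":0,"rz":0,"claw":255},{"tx":-0.0148,"ty":-0.0283,"tz":0,"rx":0,"ry":0,"rz":0,"claw":255},{"tx":-0.0148,"ty":-0.0283,"tz":0,"rx":0,"ry":0,"rz":0,"claw":255},{"tx":-0.0148,"ty":-0.0283,"tz":0,"rx":0,"ry":0,"rz":0,"claw":255},{"tx":-0.0148,"ty":-0.0283,"tz":0,"rx":0,"ry":0,"rz":0,"claw":255},{"tx":-0.0148,"ty":-0.0283,"tz":0,"rx":0,"ry":0,"rz":0,"claw":255},{"tx":0,"ty":0,"tz":0,"rx":0,"ry":0,"rz":0,"claw":255},{"tx":0,"ty":0,"tz":0,"rx":0,"ry":0,"rz":0,"claw":255}]}}

```text
t: 8.18
position: [0.4557, -0.1981, 0.3049]
tool_rot: [-0.0, 0.196, 0.981, 0.0]
ft_force: [-0.6, 0.7, 0.9]
opening: 0.003
grasp_force: 0.0
```

```bash
python3 - <<'E'
from h import *
from scipy.spatial.transform import Rotation as R
s=arm.state(); im,d=arm.capture("wrist")
c=arm.calibration("wrist"); K=np.array(c["K"]); T=np.array(c["tool_from_camera"])
v,u=np.mgrid[:400,:640]; P=np.stack([(u-K[0,2])/K[0,0]*d,(v-K[1,2])/K[1,1]*d,d],-1)
q=np.array(s["tool_rot"]); W=R.from_quat(q[[1,2,3,0]]).as_matrix()
p=(P@T[:3,:3].T+T[:3,3])@W.T+s["position"]
print(s["position"])
for r in arm.masks_of("free_mat","wrist"):
    m=r["mask"]&(d>0); x=p[m]; print(r["p"],r["uv"],m.sum(),(np.percentile(x,1,0)+np.percentile(x,99,0))/2,np.percentile(x,99,0)-np.percentile(x,1,0),np.median(x,0))
E
```

```text
[ 0.45567033 -0.19805784  0.30487411]
0.71 [310.5, 157.1] 9242 [ 0.45092881 -0.20005961  0.01099353] [0.12341444 0.12281448 0.004162  ] [ 0.4484322  -0.19882175  0.01104986]
```

The mat centre agrees within 5 mm, so I'll descend 0.247 m and hold.

>>> {"name": "step_arm", "arguments": {"commands": [{"tx":0.001,"ty":0,"tz":0.04,"rx":0,"ry":0,"rz":0,"claw":255},{"tx":0.001,"ty":0,"tz":0.04,"rx":0,"ry":0,"rz":0,"claw":255},{"tx":0,"ty":0,"tz":0.04,"rx":0,"ry":0,"rz":0,"claw":255},{"tx":0,"ty":0,"tz":0.04,"rx":0,"ry":0,"rz":0,"claw":255},{"tx":0,"ty":0,"tz":0.04,"rx":0,"ry":0,"rz":0,"claw":255},{"tx":0,"ty":0,"tz":0.025,"rx":0,"ry":0,"rz":0,"claw":255},{"tx":0,"ty":0,"tz":0.015,"rx":0,"ry":0,"rz":0,"claw":255},{"tx":0,"ty":0,"tz":0.007,"rx":0,"ry":0,"rz":0,"claw":255},{"tx":0,"ty":0,"tz":0,"rx":0,"ry":0,"rz":0,"claw":255},{"tx":0,"ty":0,"tz":0,"rx":0,"ry":0,"rz":0,"claw":255}]}}

```text
t: 9.52
position: [0.4543, -0.1979, 0.0588]
tool_rot: [0.001, 0.196, 0.981, -0.0]
ft_force: [-0.3, -0.6, -0.3]
opening: 0.001
grasp_force: 0.0
```

>>> {"name": "step_arm", "arguments": {"commands": [{"tx":0,"ty":0,"tz":0,"rx":0,"ry":0,"rz":0,"claw":255},{"tx":0,"ty":0,"tz":0,"rx":0,"ry":0,"rz":0,"claw":255},{"tx":0,"ty":0,"tz":0,"rx":0,"ry":0,"rz":0,"claw":255},{"tx":0,"ty":0,"tz":0,"rx":0,"ry":0,"rz":0,"claw":255},{"tx":0,"ty":0,"tz":0,"rx":0,"ry":0,"rz":0,"claw":255},{"tx":0,"ty":0,"tz":0,"rx":0,"ry":0,"rz":0,"claw":255},{"tx":0,"ty":0,"tz":0,"rx":0,"ry":0,"rz":0,"claw":255},{"tx":0,"ty":0,"tz":0,"rx":0,"ry":0,"rz":0,"claw":255},{"tx":0,"ty":0,"tz":0,"rx":0,"ry":0,"rz":0,"claw":255},{"tx":0,"ty":0,"tz":0,"rx":0,"ry":0,"rz":0,"claw":255},{"tx":0,"ty":0,"tz":0,"rx":0,"ry":0,"rz":0,"claw":255},{"tx":0,"ty":0,"tz":0,"rx":0,"ry":0,"rz":0,"claw":255},{"tx":0,"ty":0,"tz":0,"rx":0,"ry":0,"rz":0,"claw":255},{"tx":0,"ty":0,"tz":0,"rx":0,"ry":0,"rz":0,"claw":255},{"tx":0,"ty":0,"tz":0,"rx":0,"ry":0,"rz":0,"claw":255},{"tx":0,"ty":0,"tz":0,"rx":0,"ry":0,"rz":0,"claw":255},{"tx":0,"ty":0,"tz":0,"rx":0,"ry":0,"rz":0,"claw":255},{"tx":0,"ty":0,"tz":0,"rx":0,"ry":0,"rz":0,"claw":255},{"tx":0,"ty":0,"tz":0,"rx":0,"ry":0,"rz":0,"claw":255},{"tx":0,"ty":0,"tz":0,"rx":0,"ry":0,"rz":0,"claw":255}]}}

```text
t: 12.02
position: [0.4538, -0.1978, 0.058]
tool_rot: [0.0, 0.196, 0.981, -0.0]
ft_force: [0.6, 0.5, -0.0]
opening: 0.002
grasp_force: 0.0
```

```bash
python3 - <<'E'
from h import *
im,d=arm.capture("side"); cv2.imwrite("pics/s2.png",cv2.resize(im[120:320,250:470],None,fx=2.5,fy=2.5))
E
```

```text
(no output)
```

View pics/s2.png

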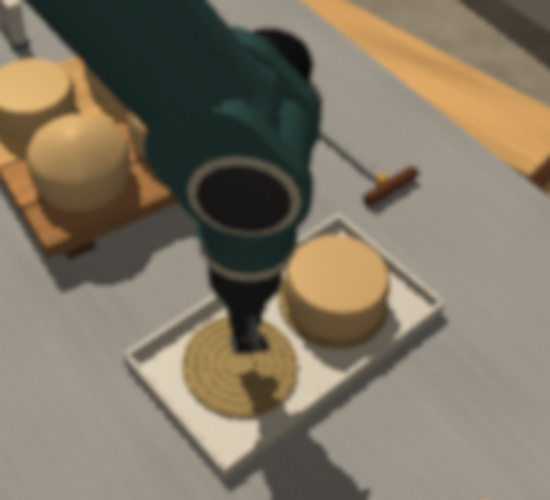

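The fingertips, at crop (250,350), hang about 3 cm above the middle of the mat, clear of the held wheel and the tray. I held there for 2.5 s.

```bash
python3 -c "
from rig import arm
print(arm.job_done())"
```

```text
the job is handed in; nothing more can be done
None
```

I pointed at the domed wheel for 2.5 s, then at the middle of the empty mat for 2.5 s, touched nothing on the way, and handed the job in still pointing at the mat.

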